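# Hang the strainer pail on the draining rack by its S-hook

## Robot

A 7-joint arm with a two-finger parallel gripper is mounted at the origin on the work surface; the furniture and walls round the work are solid. World frame = base frame: x ahead of the robot, y to its left, z up, the work surface at z = 0. Lengths are in m, angles in rad, forces in N, time in s.
With the tool pointing down it reaches from about 0.4 to 0.85 m from the base axis. Payload 10.4 kg.
Tool frame: the origin (TCP) lies between the finger pads, 19 mm behind the fingertips; this is the grasp point; z points along the fingers, y is the line along which they close (so a half turn about z gives the same grasp; the last joint's range is limited). The gripper opens to 87 mm and grips with 3 to 60 N. Pads are 19 mm wide; open, the fingers measure 117 mm over their backs; the gripper's body (75 mm by 190 mm) begins 51 mm behind the grasp point.
Start: joints at [1.256, 0.332, -0.065, 1.46, 0.022, 1.35, -0.088], TCP at [0.18, -0.599, 0.241] pointing down, gripper open.
Joint ranges: [-2.6, 2.6], [-0.5, 2.12], [-1.47, 1.34], [0.16, 2.42], [-1.27, 4.41], [0.06, 2.06], [-2.6, 2.6]. Speed limits (rad/s): [2.22, 2.22, 2.79, 2.79, 3.14, 3.14, 3.14].

## Interface

Orientations are given as a unit quaternion [x, y, z, w].
In Python, from bench import monitor, cams, ticket gives the robot as it stands.
- The arm moves only by the shell command python3 -m crank 'ROWS' [OPENING] [FORCE]. ROWS is a JSON object whose one key "steps" holds a list of rows, each a list of 2 entries, a list of its own where there are three numbers: the shift along the world's x, y, z in units of 25 mm (1.0 is 25 mm), then the turn, a rotation vector about the world's x, y, z in units of 5 degrees (1.0 is 5 degrees). In form: {"steps": [[[x, y, z], [ax, ay, az]], ...]}. A call has 1 to 10 rows; each row shifts and turns the commanded pose from where the row before left it; what a row does not reach is not made up. A row lasts 1/12 s, in which the tool goes at most 41.7 mm and 7.16 degrees, less where a joint would pass 70% of its speed; a pose out of reach is approached as far as the arm can. A call is refused whole if a number of a shift passes 1 or a number of a turn 1, either way. A call with a gripper value outside its range is refused whole. OPENING is the finger opening in mm, from 0 to 87, set as the call begins (- or left out, the last holds). The fingers move at their own pace and stop on an object; FORCE is the grip in N (left out, the last holds). Time passes only in rows, so rows that do not move let the fingers close. It gives the time, the measured TCP pose, the force, the opening and the grip force at its end, in the units of the state.
- monitor.read_state(): the state, without advancing time (a new reading comes with each control period).
- cams.camera(name): name is "scene" or "side" or "wrist"; returns a dict with "pixels" (480x640x3 uint8, blue, green, red), "z_map" (480x640 float32, m along the optical axis (not along the pixel's ray), 0 where there is no reading), "vfov" (degrees; the focal length in pixels is half the picture's height over the tangent of half this angle, whatever the lens; pixels are square), "cx", "cy" (the principal point, pixels), "k1" (the pictures are not rectified: a ray, as slopes to the right and down, at radius r is drawn at 1 + k1 r^2 times it, then the intrinsics apply), "T" (4x4, takes a point from camera to world coordinates). Camera axes: x right, y up, looking along -z (the intrinsics and any distortion apply to the point x, -y, -z); pixel columns grow to the right and rows downward; lengths in m; the calibration is good to about 2 mm. A picture is of the moment at which its call begins.
- ticket.close_job(): hands the job in; it is judged then, once.
The state is a dict: "time": time; "joint_positions": joint angles; "joint_vel": joint speeds; "joint_torque": joint torques, N m; "ee_pos": TCP position; "eef_rot": TCP orientation; "ft_force": force on the tool from outside, world axes, zero at the start; "torque": the same for the moment, N m; "width": finger opening in m; "grip_force": force on a finger pad.
Only numpy, scipy, OpenCV 4.12 (cv2) and the standard library are available. Lean on these libraries where they do the work, as an engineer would, in place of code of your own. Each camera call takes 0.05 s, during which the arm holds its last target. There are 200 camera calls.

## Task

Hang the strainer pail up to drain over the drip tray. First take the steel S-hook from its wooden stand, hook it over the wooden rail of the draining rack and, bearing down only gently, slide it along until it drops into the one groove turned in the rail, and let go of it there. Then hang the pail by its bail in the hook's lower curl, so that it hangs free, level and still with the hook down in its groove, without knocking the cups about.

Things in the scene. Friction and masses are not known exactly. Their poses are not given: they have to be found in the camera images.
- s_hook: Loose S-hook of 9 mm steel bar, 205 mm tall, 54 wide, 150 g, hung upright on the hook stand. Origin: centre of the upper curl; z up, y across its flat plane. Upper curl: inside radius 18 mm, open at the +x side, where a short leg ends 19 mm below the origin. Long leg straight at x = -22 mm down to z = -50 mm, then crossing to x = +19 mm at z = -82 mm; a knock on it turns the hook in the grip.
- hook_tab (a point): Middle of the flat thumb tab on top of the hook, 38 mm above its origin: the place to hold it, from above. Tab 8 mm thick (along y), 22 mm wide (x), 28 mm tall (z). The rail passes under the upper curl up to 20 mm below this point: keep fingertips above that, so hold it with the tool point some 6 mm above this point. Axes as the hook's.
- hook_saddle (a point): Inner top of the hook's upper curl, 18 mm above its origin: it bears on the rail. Axes as the hook's.
- hook_curl (a point): Where the middle line of the pail's bail rests in the hook's lower curl: 139 mm below the hook's origin, 3 mm to its +x side. The lower curl (inside radius 11 mm) is open at its -x side, towards the robot: its tip, 21 mm to the -x side, reaches 17 mm above this point, its underside 14 mm below, and the bar that crosses over it stands 64 mm above this point, higher towards -x. Axes as the hook's.
- hook_stand: Fixed wooden hook stand: foot 80 x 136 x 16 mm, two upright posts 104 mm apart along its y and between their tops a level dowel of 10 mm diameter, 205 mm above the table over the origin; the hook hangs at the dowel's middle. To clear it, lift the hook by 45 to 60 mm and draw it 80 mm to the front (the stand's -x) before going sideways.
- rack: Fixed draining rack: drip tray 150 x 260 x 20 mm, a post at each end (210 mm apart) with a 31 mm round clamp for the wooden rail, whose ends stick out beyond the clamps by up to 65 mm. Origin under the tray's middle; y along the rail, x to the rear. It stands firm and the rail does not give.
- rail_mid (a point): On the wooden rail's axis, half way between the posts, 300 mm above the table, y along the rail. The rail is 22 mm round, with one turned groove: 3.8 mm deep, 10 mm long at its floor, 15 mm at the top (60 degree sides). Its middle lies up to 34 mm to either side of this point, differently each time; its place is not reported: see it, or feel the hook drop as it slides along.
- pail: Loose steel strainer pail, 100 mm across, 54 mm tall without its handles, about 260 g, standing on the table. Origin under its centre; x points away from its side handle. A stiff upright bail of 9 mm bar arches over it from side to side (along y, 116 mm wide), its middle line 106 mm above the origin (52 mm above the rim), with a kink up in the middle.
- pail_grip (a point): Place to hold the pail from above: on the flat upright grip of its side handle, 88 mm to the -x side of the pail's origin and 40 mm above it. Grip 9 mm thick (along y), 14 mm wide (x), from 14 to 52 mm above the table. Held there with the tool pointing down, the gripper stays in front of the rail and hook. Axes as the pail's.
- bail_mid (a point): Middle line of the pail's bail at the top of its kink: 114 mm above the pail's origin and 9 mm to its -x side, over its centre of mass. Hung from here the pail is level. Axes as the pail's.
- stone_cup_a: bystander: stoneware cup, 78 mm across, 90 mm tall; origin under its centre
- stone_cup_b: bystander: stoneware cup, 78 mm across, 92 mm tall; origin under its centre

How it is judged:
By the outcome, as a careful person would: the job done as asked, in the order asked, and still so for the second after the job is handed in, with the robot touching nothing.
It also fails if it takes over 72 s, if anything falls off the work surface, if the arm or the gripper's body presses on something with over 40 N, if the wrist force passes 120 N, or if a joint passes its speed limit or range.

## Working session

There is one attempt and no reset: what is moved stays moved. The work goes in short steps, Python scripts to look and compute and a shell command to move; the robot and the scene stay as the last step left them, time stands still between calls to the robot, and variables do not carry over. Pictures are saved under pics/ and viewed, at most 10 in all, crops included, and the job is handed in when it is done.

```bash
ls; mkdir -p pics; cat > h.py <<'E'
import numpy as np, cv2
from bench import monitor, cams, ticket
def grab(n):
    c=cams.camera(n); c['f']=240/np.tan(np.radians(c['vfov'])/2); c['T']=np.array(c['T']); return c
def ray(c,u,v):
    K=np.array([[c['f'],0,c['cx']],[0,c['f'],c['cy']],[0,0,1]])
    p=cv2.undistortPoints(np.array([[[u,v]]],float),K,np.array([c['k1'],0,0,0,0.]),None,None)[0,0] if 0 else None
    x=np.array([(u-c['cx'])/c['f'],(v-c['cy'])/c['f']]); s=x.copy()
    for _ in range(30): s=x/(1+c['k1']*(s@s))
    return np.array([s[0],-s[1],-1.])
def pt(c,u,v,z=None):
    d=c['T'][:3,:3]@ray(c,u,v); o=c['T'][:3,3]
    return o+d*((z-o[2])/d[2]) if z is not None else o+d*float(c['z_map'][int(round(v)),int(round(u))])
def proj(c,P):
    q=c['T'][:3,:3].T@(np.array(P)-c['T'][:3,3]); s=np.array([q[0],-q[1]])/-q[2]; s=s*(1+c['k1']*(s@s))
    return s*c['f']+[c['cx'],c['cy']]
def cloud(c):
    vv,uu=np.mgrid[0:480,0:640]; x=np.stack([(uu-c['cx'])/c['f'],(vv-c['cy'])/c['f']],-1); s=x.copy()
    for _ in range(30): s=x/(1+c['k1']*(s**2).sum(-1,keepdims=True))
    z=c['z_map'][...,None]; q=np.concatenate([s[...,:1],-s[...,1:],-np.ones_like(z)],-1)*z
    return q@c['T'][:3,:3].T+c['T'][:3,3]
E
python3 - <<'E'
from h import *
for n in ("scene","side"):
    c=grab(n); cv2.imwrite(f'pics/{n}1.png',c['pixels']); print(n,c['T'][:3,3].round(3),c['f'],c['k1'],(-c['T'][:3,2]).round(2),(c['z_map']>0).mean())
s=monitor.read_state(); print(s)
E
```

```text
pics
scene [-0.375 -0.988  0.982] 595.8520741097277 0.06883514779919746 [ 0.56  0.64 -0.53] 0.9958821614583333
side [ 0.042 -1.256  0.766] 539.715686693054 -0.04867529212020234 [ 0.31  0.86 -0.41] 0.995947265625
{'time': 0.1, 'joint_positions': array([ 1.25639496,  0.33280421, -0.06469069,  1.46084846,  0.02161926,
        1.34989345, -0.08848742]), 'joint_vel': array([ 9.92654482e-04, -1.03916805e-03,  7.61612917e-04, -2.89795843e-03,
       -9.05286298e-05, -9.42236141e-04,  1.17290745e-03]), 'joint_torque': array([ 6.53764218e-04, -6.24545074e+01,  2.42129713e-02, -3.90718746e+01,
       -6.14912342e-02,  3.66231753e-02,  4.31723743e-05]), 'ee_pos': array([ 0.17969423, -0.59828008,  0.24054049]), 'eef_rot': array([ 9.89373202e-01,  1.45396946e-01, -1.29901045e-04, -6.15189867e-04]), 'ft_force': array([ 0.36867777, -0.01445165, -0.77440641]), 'torque': array([0.02553531, 0.0431404 , 0.0204133 ]), 'grip_force': 0.0, 'width': 0.08681270912701348}
```

View pics/scene1.png

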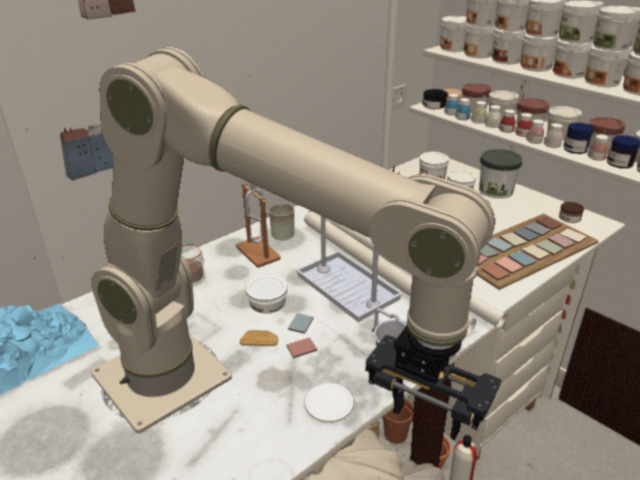

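View pics/side1.png

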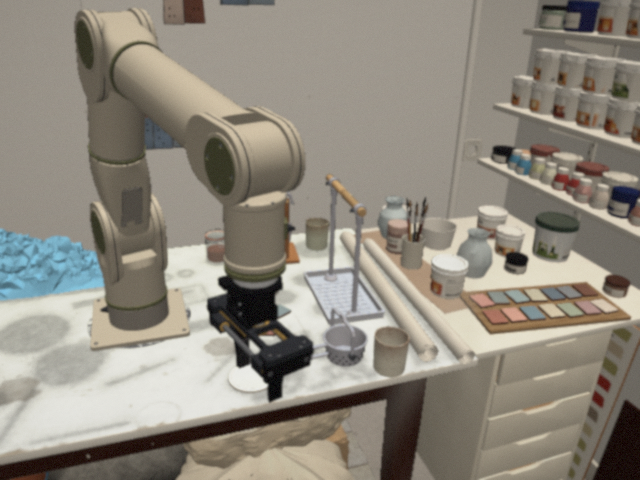

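The scene view shows the stand at about (258,225), the tray at (348,285), a cup at (282,220) and the arm hiding the pail. The side view shows the rail from (330,180) to (362,212), the pail at (345,343) and a cup at (390,350).

```bash
python3 - <<'E'
from h import *
out=[]
for n,(a,b,w,h) in (("scene",(225,165,190,160)),("side",(190,165,240,230))):
    c=grab(n); P=cloud(c); np.save(f'{n}_P.npy',P); cv2.imwrite(f'{n}_raw.png',c['pixels'])
    I=c['pixels'][b:b+h,a:a+w]; I=cv2.resize(I,None,fx=400/w,fy=400/w,interpolation=cv2.INTER_CUBIC); out.append(I[:600])
    if n=="side":
        pts=dict(railL=(333,182),railR=(360,210),pail=(345,340),cup=(390,335),cupb=(316,222),trayNL=(308,275),trayNR=(345,318),trayFR=(380,314),trayFL=(342,268))
    else: pts=dict(cupb=(282,209),foot=(258,254),trayL=(299,281),trayT=(338,258),trayR=(399,291),trayB=(361,316),postTL=(247,187),postTR=(264,198),bail=(380,315))
    for k,(u,v) in pts.items(): print(n,k,P[v,u].round(3))
H=max(i.shape[0] for i in out)
cv2.imwrite('pics/crops.png',np.hstack([cv2.copyMakeBorder(i,0,H-i.shape[0],0,0,0) for i in out]))
E
```

```text
scene cupb [0.603 0.32  0.07 ]
scene foot [0.441 0.232 0.017]
scene trayL [ 0.46   0.067 -0.   ]
scene trayT [0.615 0.075 0.002]
scene trayR [ 0.608 -0.17   0.022]
scene trayB [ 0.468 -0.169  0.014]
scene postTL [0.458 0.285 0.211]
scene postTR [0.454 0.2   0.211]
scene bail [ 0.522 -0.185 -0.002]
side railL [0.537 0.051 0.304]
side railR [ 0.527 -0.164  0.305]
side pail [ 0.464 -0.264  0.016]
side cup [ 0.543 -0.34   0.064]
side cupb [0.587 0.33  0.069]
side trayNL [0.485 0.092 0.005]
side trayNR [ 0.44  -0.314  0.113]
side trayFR [ 0.599 -0.171  0.008]
side trayFL [0.589 0.083 0.018]
```

View pics/crops.png

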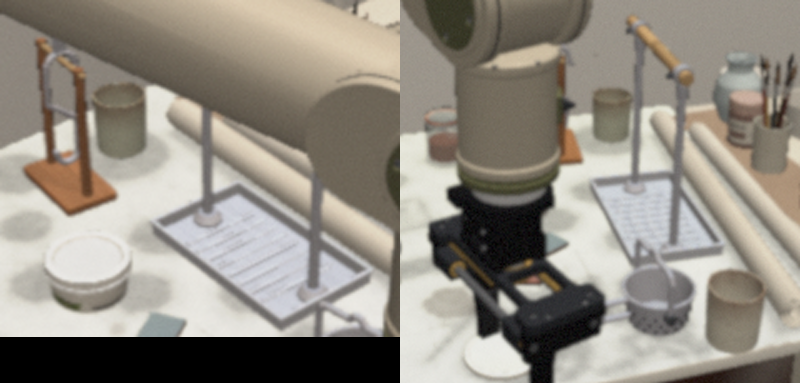

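The crops show the stand with the hook on its dowel at left, the rack with its wooden rail, and the pail with its handle pointing left, toward the gripper.

```bash
python3 - <<'E'
import numpy as np,cv2
S=np.load('scene_P.npy');D=np.load('side_P.npy');hs=cv2.cvtColor(cv2.imread('scene_raw.png'),cv2.COLOR_BGR2HSV)
def rect(P,m,name):
    p=P[m][:,:2]; (c,sz,a)=cv2.minAreaRect((p*1000).astype(np.float32)); print(name,len(p),np.round(c,1),np.round(sz,1),round(a,1),'zmed',np.median(P[m][:,2]).round(4))
def box(P,x0,x1,y0,y1,z0,z1): return (P[...,0]>x0)&(P[...,0]<x1)&(P[...,1]>y0)&(P[...,1]<y1)&(P[...,2]>z0)&(P[...,2]<z1)
or_=(hs[...,0]<14)&(hs[...,1]>110)
rect(S,or_&box(S,.35,.6,.1,.4,.010,.022),'foot')
m=or_&box(S,.35,.6,.1,.4,.10,.23); p=S[m]; 
for lo,hi in((.1,.22),(.22,.4)):
    q=p[(p[:,1]>lo)&(p[:,1]<hi)&(p[:,2]<.19)]; print('post',len(q),q.mean(0).round(3) if len(q) else '', q.min(0).round(3),q.max(0).round(3))
m=box(S,.35,.6,.18,.31,.05,.26)&(hs[...,1]<70); q=S[m]; print('hook px',len(q)); 
if len(q): print(q.mean(0).round(3),np.percentile(q,[3,50,97],axis=0).round(3))
for P,n in((S,'S'),(D,'D')):
    rect(P,box(P,.42,.66,-.2,.12,.012,.026),n+'tray')
m=box(D,.45,.62,-.25,.2,.28,.33); q=D[m]; print('rail',len(q)); 
if len(q):
    k=np.polyfit(q[:,1],q[:,0],1); print(k,q.min(0).round(3),q.max(0).round(3),np.median(q[:,0]))
m=box(D,.40,.52,-.36,-.18,.045,.065); rect(D,m,'pailrim')
m=box(D,.36,.52,-.36,-.18,.075,.13); q=D[m]; print('bail',len(q),q.mean(0).round(3),q.min(0).round(3),q.max(0).round(3)); print(q[q[:,2]>.108].round(3)[::3])
m=box(D,.3,.43,-.36,-.18,.012,.07); q=D[m]; print('handle',len(q),q.mean(0).round(3),q.min(0).round(3),q.max(0).round(3))
rect(D,box(D,.48,.65,-.46,-.26,.07,.1),'cupA'); rect(S,box(S,.54,.7,.25,.4,.075,.1),'cupB')
rect(S,box(S,.25,.45,-.0,.2,.02,.08),'jar'); print(S[box(S,.25,.45,-.0,.2,.02,.12)][:,2].max())
E
```

```text
foot 534 [452.8 253.3] [140.6  74.9] 83.8 zmed 0.0156
post 75 [0.447 0.2   0.145] [0.442 0.194 0.101] [0.453 0.209 0.186]
post 12 [0.459 0.303 0.143] [0.454 0.293 0.102] [0.463 0.311 0.189]
hook px 619
[0.5   0.259 0.117] [[0.431 0.197 0.052]
 [0.471 0.255 0.088]
 [0.592 0.305 0.226]]
Stray 1080 [547.1 -33.1] [315.3 179.1] 85.4 zmed 0.0197
Dtray 662 [547.5 -32.6] [310.1 172.9] 86.1 zmed 0.0183
rail 542
[0.0491205 0.5361261] [ 0.508 -0.171  0.28 ] [0.56  0.112 0.313] 0.5333830540451813
pailrim 407 [ 454.5 -310.5] [104.3 124.2] 38.8 zmed 0.0534
bail 243 [ 0.45  -0.316  0.098] [ 0.43  -0.36   0.076] [ 0.519 -0.247  0.118]
[[ 0.433 -0.261  0.109]
 [ 0.436 -0.281  0.109]
 [ 0.439 -0.286  0.109]
 [ 0.437 -0.297  0.113]
 [ 0.443 -0.299  0.113]
 [ 0.436 -0.305  0.116]
 [ 0.443 -0.305  0.114]
 [ 0.438 -0.307  0.114]
 [ 0.436 -0.306  0.111]
 [ 0.441 -0.311  0.113]
 [ 0.437 -0.314  0.113]
 [ 0.436 -0.313  0.11 ]
 [ 0.442 -0.315  0.111]
 [ 0.439 -0.324  0.109]
 [ 0.442 -0.334  0.109]
 [ 0.44  -0.338  0.109]
 [ 0.442 -0.345  0.111]
 [ 0.444 -0.347  0.109]
 [ 0.44  -0.355  0.11 ]]
handle 498 [ 0.407 -0.311  0.037] [ 0.362 -0.351  0.012] [ 0.43  -0.257  0.058]
cupA 511 [ 527.8 -373.3] [82.4 77. ] 64.8 zmed 0.0806
cupB 229 [579.6 291.2] [78.8 80.5] 0.8 zmed 0.0837
jar 1065 [359.  107.3] [237.  105.9] 68.7 zmed 0.0513
0.11957938485910269
```

```bash
python3 -m crank '{"steps":[[[0.6,0.7,1],[0,0,-0.3]],[[0.6,0.7,1],[0,0,-0.3]],[[0.6,0.7,1],[0,0,-0.3]],[[0.6,0.7,1],[0,0,-0.3]],[[0.6,0.7,1],[0,0,-0.3]],[[0.6,0.7,1],[0,0,-0.3]],[[0.6,0.7,1],[0,0,-0.3]],[[0.6,0.7,1],[0,0,-0.3]],[[0.6,0.7,0.5],[0,0,-0.3]],[[0.6,0.7,0.5],[0,0,-0.3]]]}' 40; python3 -m crank '{"steps":[[[0.6,0.9,0],[0,0,-0.3]],[[0.6,0.9,0],[0,0,-0.3]],[[0.6,0.9,0],[0,0,-0.3]],[[0.6,1,0],[0,0,-0.3]],[[0.6,1,0],[0,0,-0.3]],[[0,1,0],[0,0,0]],[[0,1,0],[0,0,0]],[[0,1,0],[0,0,0]],[[0,1,0],[0,0,0]],[[0,0,0],[0,0,0]]]}'
python3 - <<'E'
from h import *
s=monitor.read_state(); print(s['time'],s['ee_pos'],s['eef_rot'],s['joint_positions'].round(2))
c=grab('wrist'); cv2.imwrite('pics/w1.png',c['pixels']); print(c['T'].round(3),c['f'],c['k1'])
np.save('w_P.npy',cloud(c))
c2=grab('side'); a=cv2.resize(c2['pixels'][160:400,180:480],(500,400)); cv2.imwrite('pics/s2.png',a); np.save('side_P.npy',cloud(c2))
cv2.imwrite('side_raw.png',c2['pixels'])
c2=grab('scene');np.save('scene_P.npy',cloud(c2));cv2.imwrite('scene_raw.png',c2['pixels'])
E
```

```text
time: 1.03
ee_pos: [0.3305, -0.4227, 0.4677]
eef_rot: [1.0, 0.014, 0.0, 0.001]
ft_force: [1.3, -0.5, -0.6]
width: 0.0409
grip_force: 0.0
time: 1.87
ee_pos: [0.4055, -0.2011, 0.4672]
eef_rot: [0.999, -0.047, 0.001, 0.0]
ft_force: [0.2, 0.6, 0.4]
width: 0.0397
grip_force: 0.0
1.8667 [ 0.40552596 -0.20113784  0.46724547] [ 9.98881412e-01 -4.72787673e-02  7.84967690e-04  1.66350095e-04] [ 0.76 -0.05 -0.37  1.43 -0.02  1.76 -1.28]
[[-0.094  0.959  0.267  0.48 ]
 [-0.996 -0.091 -0.025 -0.209]
 [ 0.    -0.268  0.963  0.611]
 [ 0.     0.     0.     1.   ]] 346.0346939364666 -0.06406388175947117
```

View pics/w1.png

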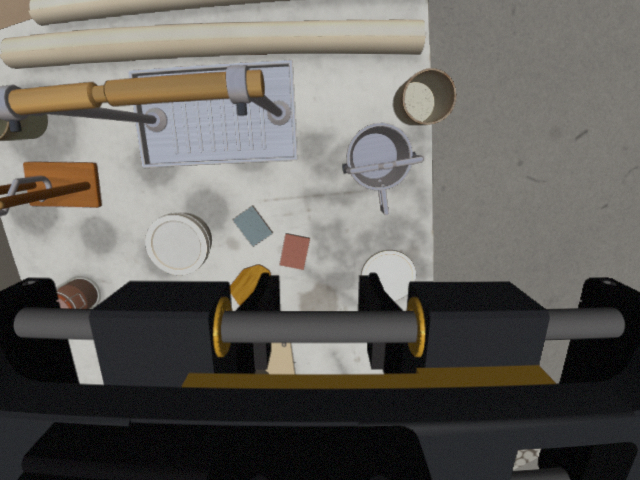

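The wrist view shows the rail running from (8,102) to (262,83) with the groove at about (98,96) and a clamp at (237,84). The pail is at (380,158) with its grip at (384,207), cup A at (430,97), and the hook on the stand at left, about (40,188).

```bash
python3 - <<'E'
from h import *
c=grab('wrist'); P=cloud(c); I=c['pixels']; hs=cv2.cvtColor(I,cv2.COLOR_BGR2HSV)
# rail profile: wood columns
R=[]
for u in range(20,226,3):
    col=(hs[60:130,u,1]>90)&(P[60:130,u,2]>.28)&(P[60:130,u,2]<.33); r=np.where(col)[0]
    if len(r)<5: continue
    v0,v1=60+r[0],60+r[-1]; a=pt(c,u,v0,.300);b=pt(c,u,v1,.300); R.append([u,v0,v1,*((a+b)/2)[:2],np.hypot(*(a-b)[:2])*1000])
R=np.array(R); k=np.polyfit(R[:,4],R[:,3],1); print('rail x=k*y+b',k,'yaw',-np.degrees(np.arctan(k[0])))
for r in R: print(r[:3].astype(int),r[3:].round(4)) if 70<r[0]<130 else None
for n,(u,v) in dict(clampR=(237,84),clampL=(10,102),groove=(98,96)).items(): print(n,pt(c,u,v,.30),P[v,u])
def box(x0,x1,y0,y1,z0,z1): return (P[...,0]>x0)&(P[...,0]<x1)&(P[...,1]>y0)&(P[...,1]<y1)&(P[...,2]>z0)&(P[...,2]<z1)
m=box(.34,.52,-.42,-.22,.092,.13); q=P[m]; print('bail',len(q)); k=np.polyfit(q[:,1],q[:,0],1); print(k,'yaw',-np.degrees(np.arctan(k[0]))); t=q[q[:,2]>np.percentile(q[:,2],75)]; print(t.mean(0),q.min(0),q.max(0))
m=box(.33,.41,-.42,-.2,.045,.06); q=P[m]; print('grip',len(q),q.mean(0),q.min(0),q.max(0))
m=box(.33,.54,-.42,-.2,.048,.06); print('rim',cv2.minEnclosingCircle((P[m&(P[...,0]>.40)][:,:2]*1000).astype(np.float32)))
m=box(.4,.65,-.5,-.2,.08,.1); print('cupA',cv2.minEnclosingCircle((P[m&(P[...,0]>.48)][:,:2]*1000).astype(np.float32)))
E
```

```text
rail x=k*y+b [0.05423639 0.54208662] yaw -3.1044746804264856
[ 71  85 109] [ 5.41800e-01 -4.00000e-03  2.01439e+01]
[ 74  84 109] [ 5.41800e-01 -6.90000e-03  2.09477e+01]
[ 77  84 109] [ 5.4140e-01 -9.6000e-03  2.0923e+01]
[ 80  83 109] [ 5.41400e-01 -1.25000e-02  2.17239e+01]
[ 83  84 108] [ 5.41000e-01 -1.53000e-02  2.00294e+01]
[ 86  85 108] [ 5.40200e-01 -1.79000e-02  1.91828e+01]
[ 89  86 108] [ 0.5394 -0.0206 18.3376]
[ 92  87 106] [ 0.5395 -0.0234 15.8113]
[ 95  86 102] [ 0.5411 -0.0266 13.2668]
[ 98  83 102] [ 0.5419 -0.0296 15.7147]
[101  81 102] [ 0.5424 -0.0325 17.3342]
[104  81 105] [ 0.5408 -0.0349 19.8205]
[107  81 106] [ 0.54   -0.0375 20.6363]
[110  81 105] [ 0.54   -0.0403 19.7814]
[113  80 105] [ 0.5401 -0.0431 20.5758]
[116  80 105] [ 0.5397 -0.0457 20.5564]
[119  80 104] [ 0.5398 -0.0485 19.7058]
[122  80 104] [ 0.5394 -0.0512 19.6878]
[125  79 104] [ 0.5394 -0.0539 20.4799]
[128  78 104] [ 0.5395 -0.0567 21.2702]
clampR [ 0.53351413 -0.15118085  0.3       ] [ 0.53080065 -0.1543273   0.31542543]
clampL [0.54649195 0.0557753  0.3       ] [0.5441854  0.04653938 0.31058976]
groove [ 0.53916231 -0.02896061  0.3       ] [ 0.53738812 -0.03443067  0.30913843]
bail 483
[-0.07336861  0.41840568] yaw 4.196193171936129
[ 0.44031401 -0.30461885  0.1152093 ] [ 0.43275083 -0.35770556  0.09275318] [ 0.49841697 -0.24465497  0.1207689 ]
grip 322 [ 0.39194293 -0.30412636  0.05206116] [ 0.35595322 -0.33527695  0.04551328] [ 0.40998293 -0.27062537  0.05851234]
rim ((487.5625, -325.37689208984375), 97.36006164550781)
cupA ((529.9909057617188, -371.8432922363281), 39.9911003112793)
```

```bash
python3 -m crank '{"steps":[[[0.1,1,0],[0,0,0]],[[0.1,1,0],[0,0,0]],[[0.1,1,0],[0,0,0]],[[0.1,1,0],[0,0,0]],[[0.1,1,0],[0,0,0]],[[0.1,1,0],[0,0,0]],[[0.1,1,0],[0,0,0]],[[0.1,1,0],[0,0,0]],[[0.1,1,0],[0,0,0]],[[0.1,1,0],[0,0,0]]]}' 40; python3 -m crank '{"steps":[[[0.1,1,-0.4],[0,0,0]],[[0.1,1,-0.4],[0,0,-0.2]],[[0.1,1,-0.4],[0,0,0]],[[0,1,-0.4],[0,0,0]],[[0,1,-0.4],[0,0,0]],[[0,1,-0.4],[0,0,0]],[[0,1,-0.4],[0,0,0]],[[0,0,-0.4],[0,0,0]],[[0,0,0],[0,0,0]]]}'
python3 - <<'E'
from h import *
s=monitor.read_state(); print(s['ee_pos'],s['eef_rot'])
c=grab('wrist'); cv2.imwrite('pics/w2.png',c['pixels']); P=cloud(c); np.save('w_P.npy',P)
E
```

```text
time: 2.9
ee_pos: [0.4302, 0.044, 0.4662]
eef_rot: [0.999, -0.051, -0.0, -0.0]
ft_force: [-0.2, -0.7, -0.6]
width: 0.04
grip_force: 0.0
time: 3.65
ee_pos: [0.4372, 0.2189, 0.3842]
eef_rot: [0.998, -0.058, -0.002, 0.0]
ft_force: [-0.2, -1.5, -0.2]
width: 0.0399
grip_force: 0.0
[0.43717294 0.21886232 0.38424488] [ 9.98286027e-01 -5.84992112e-02 -1.68324805e-03  1.33673917e-04]
```

View pics/w2.png

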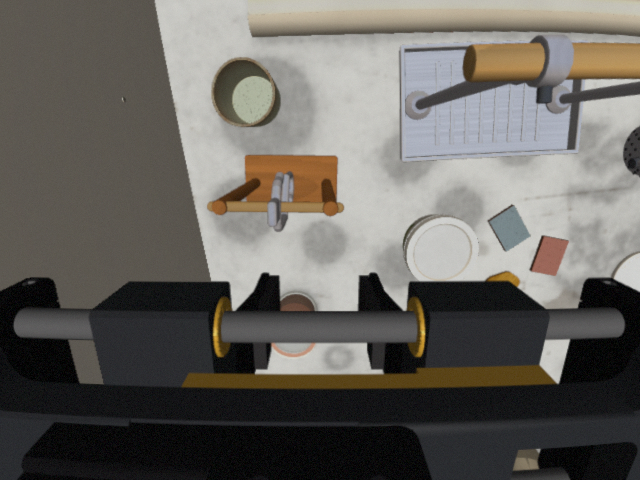

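The wrist view shows the dowel from (217,207) to (334,208), with the hook's curl and tab at about (275-290,175-225) and cup B at (244,92).

```bash
python3 - <<'E'
from h import *
c=grab('wrist'); P=cloud(c); I=c['pixels']
a=pt(c,218,207,.205);b=pt(c,332,208,.205);print(a,b,(a+b)/2,'yaw',-np.degrees(np.arctan2(a[0]-b[0],a[1]-b[1])))
m=(P[...,2]>.225)&(P[...,2]<.26)&(P[...,0]>.4)&(P[...,0]<.52)&(P[...,1]>.2)&(P[...,1]<.3);q=P[m];vv,uu=np.where(m);print(len(q),q.min(0),q.max(0),np.median(q,0),uu.min(),uu.max(),vv.min(),vv.max()); print(cv2.minAreaRect((q[:,:2]*1000).astype(np.float32)))
x0,y0=195,150; J=cv2.resize(I[y0:y0+90,x0:x0+160],None,fx=4,fy=4,interpolation=cv2.INTER_CUBIC); cv2.imwrite('pics/w2c.png',J)
h=[ (u,v,P[v,u].round(3)) for v in range(172,228,5) for u in range(266,296,6)]
for e in h: print(*e) if e[2][2]>.15 else 0
E
```

```text
[0.4638437  0.31088059 0.205     ] [0.44986032 0.20320725 0.205     ] [0.45685201 0.25704392 0.205     ] yaw -7.399505916928672
304 [0.44664886 0.25120836 0.22506613] [0.46841166 0.26086855 0.24537656] [0.45887359 0.25483731 0.24278201] 266 277 199 227
((457.4757385253906, 256.1173400878906), (8.238404273986816, 22.06254005432129), 82.31584930419922)
278 172 [0.487 0.253 0.178]
272 177 [0.512 0.209 0.529]
278 177 [0.483 0.252 0.189]
272 182 [0.481 0.256 0.202]
278 182 [0.48  0.251 0.203]
272 187 [0.477 0.256 0.209]
278 187 [0.476 0.251 0.208]
272 192 [0.473 0.256 0.214]
278 192 [0.472 0.251 0.212]
272 197 [0.469 0.256 0.216]
278 197 [0.468 0.251 0.214]
266 202 [0.463 0.264 0.206]
272 202 [0.468 0.253 0.24 ]
278 202 [0.463 0.252 0.215]
284 202 [0.461 0.248 0.205]
290 202 [0.46  0.242 0.205]
266 207 [0.464 0.259 0.242]
272 207 [0.464 0.253 0.244]
278 207 [0.459 0.252 0.22 ]
284 207 [0.457 0.248 0.209]
290 207 [0.456 0.242 0.209]
266 212 [0.46  0.26  0.241]
272 212 [0.46  0.254 0.243]
278 212 [0.455 0.252 0.222]
284 212 [0.452 0.249 0.207]
290 212 [0.451 0.243 0.207]
266 217 [0.456 0.26  0.242]
272 217 [0.456 0.255 0.244]
278 217 [0.45  0.253 0.22 ]
284 217 [0.437 0.256 0.159]
272 222 [0.452 0.255 0.244]
278 222 [0.445 0.255 0.215]
284 222 [0.435 0.255 0.172]
272 227 [0.447 0.256 0.243]
278 227 [0.439 0.256 0.213]
```

View pics/w2c.png

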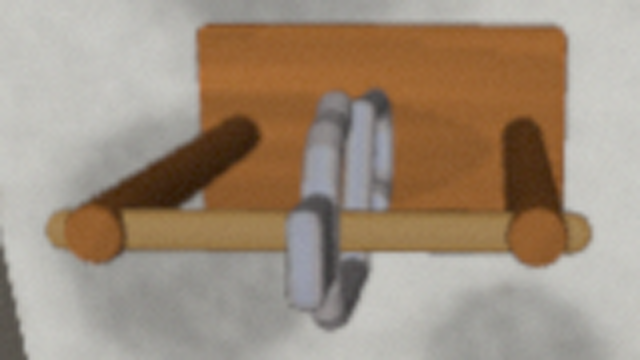

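The crop shows the tab's top face as a grey rectangle, slightly left of the dowel's middle.

```bash
python3 -m crank '{"steps":[[[0.4,0.7,0],[0,0,-0.2]],[[0.4,0.7,-0.4],[0,0,0]],[[0,0.1,-0.8],[0,0,0]],[[0,0,-0.8],[0,0,0]],[[0,0,-0.8],[0,0,0]],[[0,0,-0.8],[0,0,0]],[[0,0,-0.4],[0,0,0]],[[0,0,-0.2],[0,0,0]],[[0,0,0],[0,0,0]],[[0,0,0],[0,0,0]]]}' 40
```

```text
time: 4.58
ee_pos: [0.4579, 0.2562, 0.2823]
eef_rot: [0.998, -0.068, 0.001, -0.0]
ft_force: [1.4, -0.2, 0.3]
width: 0.0399
grip_force: 0.0
```

```bash
python3 -m crank '{"steps":[[[0,0,-0.6],[0,0,0]],[[0,0,-0.6],[0,0,0]],[[0,0,-0.4],[0,0,0]],[[0,0,-0.25],[0,0,0]],[[0,0,0],[0,0,0]],[[0,0,0],[0,0,0]]]}' 40; python3 -m crank '{"steps":[[[0,0,0],[0,0,0]],[[0,0,0],[0,0,0]],[[0,0,0],[0,0,0]],[[0,0,0],[0,0,0]],[[0,0,0],[0,0,0]],[[0,0,0],[0,0,0]],[[0,0,0],[0,0,0]],[[0,0,0],[0,0,0]]]}' 0 35
```

```text
time: 5.08
ee_pos: [0.4575, 0.2566, 0.2356]
eef_rot: [0.998, -0.068, 0.0, -0.0]
ft_force: [0.2, -0.6, 0.3]
width: 0.0401
grip_force: 0.0
time: 5.75
ee_pos: [0.4574, 0.2565, 0.2351]
eef_rot: [0.998, -0.068, 0.0, -0.0]
ft_force: [-0.5, 0.6, 1.0]
width: 0.0073
grip_force: 34.8
```

```bash
python3 -m crank '{"steps":[[[0,0,0.4],[0,0,0]],[[0,0,0.6],[0,0,0]],[[0,0,0.6],[0,0,0]],[[0,0,0.5],[0,0,0]],[[-0.6,0.08,0],[0,0,0]],[[-0.8,0.1,0],[0,0,0]],[[-0.8,0.1,0],[0,0,0]],[[-0.8,0.1,0],[0,0,0]],[[-0.4,0.05,0],[0,0,0]],[[0,0,0],[0,0,0]]]}'; python3 -m crank '{"steps":[[[0,0,0.8],[0,0,0]],[[0,-0.5,0.8],[0,0,0.1]],[[0.2,-0.8,0.8],[0,0,0.1]],[[0.2,-0.8,0.8],[0,0,0.1]],[[0.2,-0.8,0.6],[0,0,0.1]],[[0.2,-0.8,0],[0,0,0.1]],[[0.2,-0.8,0],[0,0,0.1]],[[0.3,-0.8,0],[0,0,0.1]],[[0.3,-0.8,0],[0,0,0.1]],[[0.3,-0.8,0],[0,0,0.1]]]}'
```

```text
time: 6.58
ee_pos: [0.3705, 0.268, 0.2883]
eef_rot: [0.998, -0.067, 0.001, 0.001]
ft_force: [0.3, 0.5, -1.3]
width: 0.0074
grip_force: 34.9
time: 7.42
ee_pos: [0.4206, 0.093, 0.3828]
eef_rot: [1.0, -0.029, 0.0, 0.0]
ft_force: [0.2, 1.8, -0.6]
width: 0.008
grip_force: 34.9
```

```bash
python3 -m crank '{"steps":[[[0.3,-0.8,0],[0,0,0]],[[0.3,-0.8,0],[0,0,0]],[[0.3,-0.8,0],[0,0,0]],[[0.3,-0.8,0],[0,0,0]],[[0.2,-0.5,-0.1],[0,0,0]],[[0,0,0],[0,0,0]],[[0,0,0],[0,0,0]]]}'
python3 - <<'E'
from h import *
s=monitor.read_state(); print(s['ee_pos'])
o=[]
for n,(a,b,w,h) in (('scene',(250,150,160,160)),('side',(240,140,160,160))):
    c=grab(n); t=s['ee_pos']; print(n,[proj(c,t+np.array(d)).round(0) for d in((0,0,0),(0,0,-.043),(-.022,0,-.093),(.003,0,-.182))])
    o.append(cv2.resize(c['pixels'][b:b+h,a:a+w],(400,400),interpolation=cv2.INTER_CUBIC))
cv2.imwrite('pics/t3.png',np.hstack(o))
c=grab('wrist'); P=cloud(c); hs=cv2.cvtColor(c['pixels'],cv2.COLOR_BGR2HSV); R=[]
for u in range(0,640,3):
    r=np.where((hs[:,u,1]>90)&(P[:,u,2]>.28)&(P[:,u,2]<.33))[0]
    if len(r)<5: continue
    a=pt(c,u,r[0],.3);b=pt(c,u,r[-1],.3); R.append([u,*((a+b)/2)[:2],np.hypot(*(a-b)[:2])*1000])
R=np.array(R); print(R[(R[:,2]>-.07)&(R[:,2]<.03)].round(4)[::1])
E
```

```text
time: 8.0
ee_pos: [0.455, 0.0019, 0.3796]
eef_rot: [1.0, -0.029, -0.001, -0.0]
ft_force: [-1.0, 0.4, -1.5]
width: 0.0071
grip_force: 34.9
[0.45504248 0.00188444 0.37964515]
scene [array([310., 164.]), array([311., 181.]), array([304., 202.]), array([313., 229.])]
side [array([310., 162.]), array([310., 178.]), array([301., 197.]), array([310., 228.])]
[[ 2.67000e+02  5.43600e-01  2.99000e-02  2.08269e+01]
 [ 2.70000e+02  5.43700e-01  2.80000e-02  2.02159e+01]
 [ 2.73000e+02  5.43600e-01  2.61000e-02  2.02118e+01]
 [ 2.76000e+02  5.43500e-01  2.43000e-02  2.02079e+01]
 [ 2.79000e+02  5.43100e-01  2.25000e-02  2.08106e+01]
 [ 2.82000e+02  5.43000e-01  2.06000e-02  2.08072e+01]
 [ 2.85000e+02  5.42900e-01  1.88000e-02  2.08040e+01]
 [ 2.88000e+02  5.43100e-01  1.69000e-02  2.01952e+01]
 [ 2.91000e+02  5.43000e-01  1.50000e-02  2.01927e+01]
 [ 2.94000e+02  5.42800e-01  1.32000e-02  2.01904e+01]
 [ 2.97000e+02  5.42700e-01  1.13000e-02  2.01884e+01]
 [ 3.00000e+02  5.42600e-01  9.50000e-03  2.01867e+01]
 [ 3.03000e+02  5.42500e-01  7.60000e-03  2.01852e+01]
 [ 3.06000e+02  5.42400e-01  5.
[... 1524 characters left out ...]
 5.39700e-01 -4.61000e-02  2.02555e+01]
 [ 3.93000e+02  5.39600e-01 -4.79000e-02  2.02619e+01]
 [ 3.96000e+02  5.39600e-01 -4.98000e-02  2.02685e+01]
 [ 3.99000e+02  5.39500e-01 -5.17000e-02  2.02754e+01]
 [ 4.02000e+02  5.39100e-01 -5.35000e-02  2.08912e+01]
 [ 4.05000e+02  5.39300e-01 -5.54000e-02  2.02901e+01]
 [ 4.08000e+02  5.38900e-01 -5.73000e-02  2.09069e+01]
 [ 4.11000e+02  5.38800e-01 -5.92000e-02  2.09152e+01]
 [ 4.14000e+02  5.38800e-01 -6.10000e-02  2.09237e+01]
 [ 4.17000e+02  5.38700e-01 -6.29000e-02  2.09326e+01]
 [ 4.20000e+02  5.38600e-01 -6.48000e-02  2.09417e+01]
 [ 4.23000e+02  5.38500e-01 -6.67000e-02  2.09511e+01]
 [ 4.26000e+02  5.38400e-01 -6.86000e-02  2.09609e+01]]
```

View pics/t3.png

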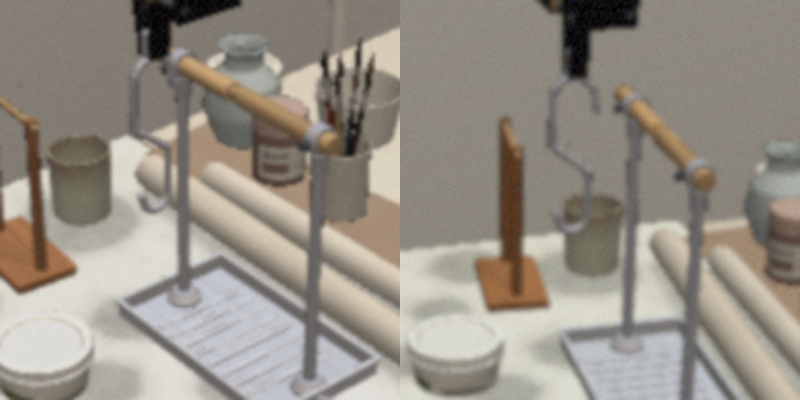

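The views show the hook upright in the grip, in front of the rail, and the wrist profile puts the groove's middle at y = -0.027.

```bash
python3 -m crank '{"steps":[[[0.4,0,0],[0,0,0]],[[0.6,0,0],[0,0,0]],[[0.6,0,0],[0,0,0]],[[0.6,0,0],[0,0,0]],[[0.6,0,0],[0,0,0]],[[0.4,0,0],[0,0,0]],[[0.28,0,0],[0,0,0]],[[0,0,0],[0,0,0]],[[0,0,0],[0,0,0]]]}'; python3 -m crank '{"steps":[[[0,0,-0.3],[0,0,0]],[[0,0,-0.4],[0,0,0]],[[0,0,-0.4],[0,0,0]],[[0,0,-0.3],[0,0,0]],[[0,0,-0.1],[0,0,0]],[[0,0,0],[0,0,0]],[[0,0,0],[0,0,0]]]}'
```

```text
time: 8.9
ee_pos: [0.5416, 0.0028, 0.3801]
eef_rot: [1.0, -0.028, -0.0, -0.0]
ft_force: [-0.1, 0.7, -1.2]
width: 0.0079
grip_force: 34.9
time: 9.48
ee_pos: [0.5418, 0.0021, 0.3426]
eef_rot: [1.0, -0.029, -0.0, 0.0]
ft_force: [-0.6, -1.1, -1.3]
width: 0.008
grip_force: 34.9
```

Lower the last few mm slowly until contact.

```bash
python3 -m crank '{"steps":[[[0,0,-0.08],[0,0,0]],[[0,0,-0.08],[0,0,0]],[[0,0,0],[0,0,0]],[[0,0,0],[0,0,0]]]}';  python3 -m crank '{"steps":[[[0,0,-0.06],[0,0,0]],[[0,0,0],[0,0,0]],[[0,0,0],[0,0,0]]]}'
```

```text
time: 9.82
ee_pos: [0.5418, 0.0022, 0.3385]
eef_rot: [1.0, -0.029, 0.0, 0.0]
ft_force: [-0.1, -0.1, -1.2]
width: 0.0078
grip_force: 34.9
time: 10.07
ee_pos: [0.5418, 0.0021, 0.337]
eef_rot: [1.0, -0.029, -0.0, 0.0]
ft_force: [-0.3, -0.6, -1.2]
width: 0.0077
grip_force: 34.9
```

```bash
python3 -m crank '{"steps":[[[0,0,-0.04],[0,0,0]],[[0,0,0],[0,0,0]],[[0,0,0],[0,0,0]]]}';  python3 -m crank '{"steps":[[[0,0,-0.04],[0,0,0]],[[0,0,0],[0,0,0]],[[0,0,0],[0,0,0]]]}'
```

```text
time: 10.32
ee_pos: [0.5419, 0.0022, 0.3362]
eef_rot: [1.0, -0.029, 0.0, 0.0]
ft_force: [-0.6, 0.6, 0.2]
width: 0.0077
grip_force: 34.9
time: 10.57
ee_pos: [0.542, 0.0022, 0.336]
eef_rot: [1.0, -0.029, 0.001, 0.0]
ft_force: [-1.7, -0.7, 4.9]
width: 0.0076
grip_force: 34.9
```

```bash
python3 -m crank '{"steps":[[[0,-0.1,0],[0,0,0]],[[-0.01,-0.15,0],[0,0,0]],[[-0.01,-0.15,0],[0,0,0]],[[-0.01,-0.15,0],[0,0,0]],[[-0.01,-0.1,0],[0,0,0]],[[0,0,0],[0,0,0]]]}';  python3 -m crank '{"steps":[[[-0.01,-0.1,0],[0,0,0]],[[0,-0.1,0],[0,0,0]],[[-0.01,-0.05,0],[0,0,0]],[[0,0,0],[0,0,0]]]}'; for i in 1; do python3 -m crank '{"steps":[[[0,-0.06,0],[0,0,0]],[[0,-0.06,0],[0,0,0]],[[0,0,0],[0,0,0]]]}'; done
```

```text
time: 11.07
ee_pos: [0.5413, -0.0144, 0.3359]
eef_rot: [1.0, -0.029, 0.001, -0.0]
ft_force: [0.2, 0.3, 6.5]
width: 0.0081
grip_force: 34.9
time: 11.4
ee_pos: [0.5404, -0.0212, 0.335]
eef_rot: [1.0, -0.029, 0.0, 0.0]
ft_force: [0.3, -0.7, 1.3]
width: 0.0077
grip_force: 34.9
time: 11.65
ee_pos: [0.54, -0.024, 0.3344]
eef_rot: [1.0, -0.029, -0.001, 0.0]
ft_force: [0.4, -0.4, -1.8]
width: 0.0077
grip_force: 34.9
```

```bash
python3 -m crank '{"steps":[[[0.01,-0.06,0],[0,0,0]],[[0,-0.05,-0.04],[0,0,0]],[[0,0,-0.04],[0,0,0]],[[0,0,0],[0,0,0]],[[0,0,0],[0,0,0]]]}';  python3 -m crank '{"steps":[[[0,0,-0.04],[0,0,0]],[[0,0,0],[0,0,0]],[[0,0,0],[0,0,0]]]}'
```

```text
time: 12.07
ee_pos: [0.5405, -0.026, 0.3329]
eef_rot: [1.0, -0.029, -0.0, 0.0]
ft_force: [-0.6, 0.1, -0.9]
width: 0.0078
grip_force: 34.9
time: 12.32
ee_pos: [0.5406, -0.026, 0.3323]
eef_rot: [1.0, -0.029, 0.0, 0.0]
ft_force: [-0.3, 0.6, 1.1]
width: 0.0079
grip_force: 34.9
```

```bash
python3 -m crank '{"steps":[[[0,0,0],[0,0,0]],[[0,0,0],[0,0,0]],[[0,0,0],[0,0,0]],[[0,0,0],[0,0,0]]]}' 30; python3 -m crank '{"steps":[[[0,0,0.2],[0,0,0]],[[0,0,0.5],[0,0,0]],[[0,0,0.8],[0,0,0]],[[-0.3,-0.1,0.8],[0,0,0]],[[-0.6,-0.2,0.4],[0,0,0]],[[-0.6,-0.5,0],[0,0,0]],[[-0.6,-0.8,0],[0,0,0]],[[-0.6,-0.8,0],[0,0,0.2]],[[-0.6,-0.8,0],[0,0,0.3]],[[-0.6,-0.8,0],[0,0,0.4]]]}' 50
python3 -m crank '{"steps":[[[-0.2,-0.8,0],[0,0,0.2]],[[0,-0.8,0],[0,0,0.2]],[[0,-0.8,0],[0,0,0.2]],[[0,-0.8,0],[0,0,0.2]],[[0,-0.6,0],[0,0,0]],[[0,0,0],[0,0,0]],[[0,0,0],[0,0,0]]]}' 50
python3 - <<'E'
from h import *
s=monitor.read_state(); print(s['ee_pos'])
c=grab('wrist'); cv2.imwrite('w3.png',c['pixels']); o=[c['pixels'][::1]]
P=cloud(c)
def box(x0,x1,y0,y1,z0,z1): return (P[...,0]>x0)&(P[...,0]<x1)&(P[...,1]>y0)&(P[...,1]<y1)&(P[...,2]>z0)&(P[...,2]<z1)
m=box(.40,.48,-.42,-.22,.095,.13); q=P[m]; k=np.polyfit(q[:,1],q[:,0],1); print('bail',len(q),'yaw',-np.degrees(np.arctan(k[0]))); t=q[q[:,2]>.112]; print(t.mean(0),q.min(0),q.max(0))
m=box(.33,.385,-.36,-.26,.04,.06); q=P[m]; print('grip',len(q),np.median(q,0),q.min(0),q.max(0)); print(cv2.minAreaRect((q[:,:2]*1000).astype(np.float32)))
x=cv2.resize(c['pixels'][:300],(533,250)); 
d=grab('side'); y=cv2.resize(d['pixels'][160:400,260:440],(262,350)); 
y=np.vstack([y]); x=cv2.copyMakeBorder(x,0,100,0,0,0); cv2.imwrite('pics/t4.png',np.hstack([x,y]))
E
```

```text
time: 12.65
ee_pos: [0.5406, -0.0261, 0.332]
eef_rot: [1.0, -0.029, 0.0, 0.0]
ft_force: [-0.2, -0.2, 0.1]
width: 0.0257
grip_force: 0.0
time: 13.48
ee_pos: [0.4422, -0.1268, 0.4001]
eef_rot: [1.0, 0.011, 0.0, 0.0]
ft_force: [0.7, -0.4, -0.5]
width: 0.0496
grip_force: 0.0
time: 14.07
ee_pos: [0.4381, -0.2214, 0.3995]
eef_rot: [0.999, 0.045, -0.0, -0.0]
ft_force: [0.0, -0.1, -0.3]
width: 0.0503
grip_force: 0.0
[ 0.43810606 -0.22137455  0.39948607]
bail 613 yaw 4.4523211323678735
[ 0.4406851  -0.30084122  0.11612842] [ 0.43227954 -0.36034497  0.09519205] [ 0.44888536 -0.24467623  0.1198299 ]
grip 121 [ 0.36952554 -0.30665614  0.04993303] [ 0.35452889 -0.31213856  0.04127953] [ 0.38450257 -0.30194537  0.05269352]
((369.5846252441406, -307.1647644042969), (30.404817581176758, 8.64270305633545), 3.415541410446167)
```

View pics/t4.png

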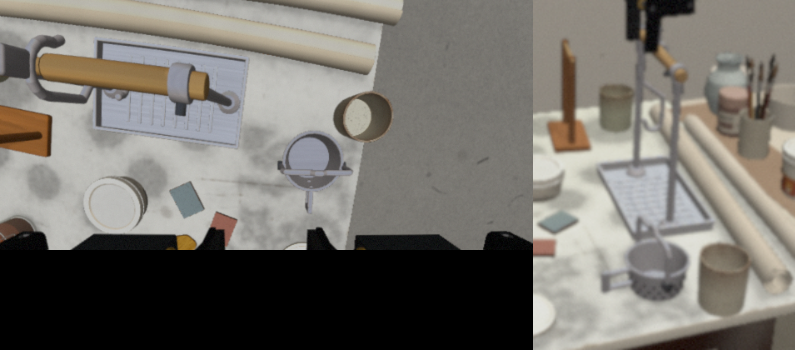

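The view shows the hook hanging on the rail at (50,70), and the pail at (312,160) with its grip at (308,205), clear of cup A.

```bash
python3 - <<'E'
from h import *
P=cloud(grab('wrist'))
for n in [0]:
    P=P[(P[...,0]>.26)&(P[...,0]<.36)&(P[...,1]>-.4)&(P[...,1]<-.2)]; print(len(P),np.percentile(P[:,2],[5,50,95]) if len(P) else '')
d=cloud(grab('side')); print(d[378,245])
m=(d[...,0]>.2)&(d[...,0]<.45)&(d[...,1]>-.4)&(d[...,1]<-.2)&(d[...,2]>.005)&(d[...,2]<.02); q=d[m]; print(len(q),np.percentile(q,[2,50,98],axis=0))
E
python3 -m crank '{"steps":[[[-0.6,-0.7,0],[0,0,0]],[[-0.6,-0.7,-0.5],[0,0,-0.15]],[[-0.6,-0.7,-0.8],[0,0,0]],[[-0.7,-0.7,-0.9],[0,0,0]],[[-0.6,-0.66,-1],[0,0,0]],[[0,0,-1],[0,0,0]],[[0,0,-1],[0,0,0]],[[0,0,-1],[0,0,0]],[[0,0,-1],[0,0,0]],[[0,0,-1],[0,0,0]]]}'; python3 -m crank '{"steps":[[[0,0,-1],[0,0,0]],[[0,0,-0.6],[0,0,0]],[[0,0,0],[0,0,0]],[[0,0,0],[0,0,0]]]}' 45
```

```text
5804 [-0.00194428 -0.00036786  0.00190764]
[ 0.20927863 -0.32209648  0.00613406]
763 [[ 0.20245528 -0.36540445  0.00506884]
 [ 0.24529648 -0.31948767  0.00681666]
 [ 0.44521153 -0.26220891  0.0193142 ]]
time: 15.1
ee_pos: [0.3609, -0.3069, 0.1937]
eef_rot: [0.999, 0.039, 0.0, 0.0]
ft_force: [0.2, -0.6, -0.7]
width: 0.05
grip_force: 0.0
time: 15.43
ee_pos: [0.3607, -0.307, 0.1547]
eef_rot: [0.999, 0.039, -0.0, -0.0]
ft_force: [0.4, -0.2, 0.9]
width: 0.0453
grip_force: 0.0
```

```bash
python3 -m crank '{"steps":[[[0,-0.04,-0.8],[0,0,0]],[[0,0,-1],[0,0,0]],[[0,0,-1],[0,0,0]],[[0,0,-0.8],[0,0,0]],[[0,0,-0.6],[0,0,0]],[[0,0,-0.35],[0,0,0]],[[0,0,0],[0,0,0]],[[0,0,0],[0,0,0]]]}' 45;python3 -m crank '{"steps":[[[0,0,0],[0,0,0]],[[0,0,0],[0,0,0]],[[0,0,0],[0,0,0]],[[0,0,0],[0,0,0]],[[0,0,0],[0,0,0]],[[0,0,0],[0,0,0]],[[0,0,0],[0,0,0]],[[0,0,0],[0,0,0]]]}' 0 50
```

```text
time: 16.1
ee_pos: [0.3613, -0.309, 0.0419]
eef_rot: [0.999, 0.039, 0.0, 0.0]
ft_force: [-0.3, -0.6, -0.1]
width: 0.0451
grip_force: 0.0
time: 16.77
ee_pos: [0.3606, -0.3085, 0.0408]
eef_rot: [0.999, 0.039, -0.0, 0.0]
ft_force: [-0.5, 0.5, 0.9]
width: 0.0087
grip_force: 50.0
```

```bash
python3 -m crank '{"steps":[[[0,0,0.2],[0,0,0]],[[0,0,0.4],[0,0,0]],[[0,0,0.6],[0,0,0]],[[0,0,0.6],[0,0,0]],[[0,0,0.6],[0,0,0]],[[0,0,0.4],[0,0,0]],[[0,0,0.2],[0,0,0]],[[0,0,0],[0,0,0]],[[0,0,0],[0,0,0]]]}' 0 60
cat > b.py <<'E'
from h import *
s=monitor.read_state(); t=s['ee_pos']; print('tcp',t.round(4),s['eef_rot'].round(3),s['ft_force'].round(1),s['torque'].round(2))
for n in ('wrist','side'):
    P=cloud(grab(n)); d=P-t
    m=(d[...,0]>.06)&(d[...,0]<.11)&(abs(d[...,1])<.075)&(d[...,2]>.052)&(d[...,2]<.09); q=P[m]
    if len(q)<20: print(n,len(q)); continue
    k=np.polyfit(q[:,1],q[:,0],1); a=q[q[:,2]>np.percentile(q[:,2],85)]
    print(n,len(q),'yaw',-np.degrees(np.arctan(k[0])).round(2),'top-tcp',((a.mean(0)-t)*1000).round(1),'ylim',q.min(0)[1].round(4),q.max(0)[1].round(4),'xmid',np.polyval(k,(q.min(0)[1]+q.max(0)[1])/2).round(4),'ztop',q[:,2].max().round(4))
E
python3 b.py
```

```text
time: 17.52
ee_pos: [0.3604, -0.3085, 0.1156]
eef_rot: [0.999, 0.039, -0.0, 0.0]
ft_force: [-0.1, -0.4, -2.6]
width: 0.0088
grip_force: 60.0
tcp [ 0.3604 -0.3085  0.1156] [ 0.999  0.039 -0.     0.   ] [-0.1 -0.4 -2.6] [-0.04  0.24  0.01]
wrist 19887 yaw 4.63 top-tcp [79.   5.9 76.5] ylim -0.3557 -0.2488 xmid 0.4393 ztop 0.1944
side 155 yaw 4.96 top-tcp [78.1  1.1 72. ] ylim -0.3608 -0.2498 xmid 0.4378 ztop 0.1905
```

```bash
python3 -m crank '{"steps":[[[0,0.3,0],[0,0,-0.1]],[[0.1,0.6,0],[0,0,-0.2]],[[0.1,0.7,0],[0,0,-0.2]],[[0.1,0.7,0],[0,0,-0.2]],[[0.1,0.8,0],[0,0,-0.2]],[[0.1,0.8,0],[0,0,-0.2]],[[0.1,0.8,0],[0,0,-0.2]],[[0,0.8,0],[0,0,-0.2]],[[0,0.8,0],[0,0,0]],[[0,0.7,0],[0,0,0]]]}'; python3 -m crank '{"steps":[[[0,0.6,0],[0,0,0]],[[0,0.6,0],[0,0,0]],[[0,0.6,0],[0,0,0]],[[0.2,0.6,0],[0,0,0]],[[0.3,0.6,0],[0,0,0]],[[0.3,0.5,0],[0,0,0]],[[0.3,0.4,0],[0,0,0]],[[0.2,0.3,0],[0,0,0]],[[0,0,0],[0,0,0]],[[0,0,0],[0,0,0]]]}'; python3 b.py
```

```text
time: 18.45
ee_pos: [0.375, -0.1317, 0.1152]
eef_rot: [1.0, -0.026, -0.001, -0.0]
ft_force: [0.9, 0.3, -2.6]
width: 0.0088
grip_force: 60.0
time: 19.28
ee_pos: [0.4075, -0.0282, 0.1153]
eef_rot: [1.0, -0.026, -0.001, -0.0]
ft_force: [-0.3, -0.2, -3.3]
width: 0.0081
grip_force: 60.0
tcp [ 0.4075 -0.0282  0.1153] [ 1.    -0.026 -0.001 -0.   ] [-0.3 -0.2 -3.3] [0.05 0.2  0.  ]
wrist 19900 yaw -2.76 top-tcp [79.2 -4.4 76.4] ylim -0.0856 0.0212 xmid 0.4866 ztop 0.1945
side 89 yaw -2.39 top-tcp [ 78.  -11.4  71.8] ylim -0.095 0.0206 xmid 0.4851 ztop 0.1897
```

```bash
python3 - <<'E'
from h import *
s=monitor.read_state(); t=s['ee_pos']; o=[]
C=np.array([.5435,-.0267,.150]); B=t+[.0792,-.0044,.0732]
for n in ('scene','side'):
    c=grab(n); P=cloud(c)
    m=(P[...,0]>.505)&(P[...,0]<.58)&(P[...,1]>-.05)&(P[...,1]<0)&(P[...,2]>.125)&(P[...,2]<.285); q=P[m]
    print(n,len(q))
    for z in np.arange(.13,.29,.01):
        w=q[abs(q[:,2]-z)<.005]
        if len(w): print(round(z,3),len(w),'x',w[:,0].min().round(3),w[:,0].max().round(3),'y',np.median(w[:,1]).round(4))
    print('px curl',proj(c,C).round(0),'bail',proj(c,B).round(0))
    u,v=proj(c,C+[0,0,.05]).astype(int); w=50
    I=cv2.resize(c['pixels'][v-w:v+w,u-w:u+w],(400,400),interpolation=cv2.INTER_CUBIC)
    o.append(I)
cv2.imwrite('pics/t5.png',np.hstack(o))
E
```

```text
scene 262
0.13 28 x 0.523 0.547 y -0.0311
0.14 13 x 0.534 0.553 y -0.031
0.15 23 x 0.525 0.559 y -0.0309
0.16 29 x 0.519 0.561 y -0.031
0.17 14 x 0.524 0.562 y -0.0315
0.18 12 x 0.553 0.561 y -0.0321
0.19 14 x 0.55 0.562 y -0.0307
0.2 14 x 0.554 0.562 y -0.0314
0.21 12 x 0.545 0.564 y -0.0304
0.22 18 x 0.531 0.552 y -0.0308
0.23 14 x 0.522 0.543 y -0.0292
0.24 15 x 0.512 0.524 y -0.0293
0.25 13 x 0.51 0.521 y -0.0283
0.26 14 x 0.51 0.52 y -0.0292
0.27 17 x 0.512 0.522 y -0.028
0.28 12 x 0.513 0.519 y -0.0273
px curl [345. 238.] bail [330. 234.]
side 267
0.13 26 x 0.525 0.548 y -0.0168
0.14 23 x 0.526 0.555 y -0.0304
0.15 33 x 0.521 0.561 y -0.0315
0.16 22 x 0.519 0.563 y -0.0304
0.17 16 x 0.522 0.561 y -0.0308
0.18 8 x 0.553 0.561 y -0.031
0.19 12 x 0.553 0.561 y -0.0311
0.2 9 x 0.553 0.562 y -0.0331
0.21 17 x 0.542 0.559 y -0.0323
0.22 18 x 0.529 0.55 y -0.0295
0.23 20 x 0.514 0.536 y -0.029
0.24 11 x 0.513 0.522 y -0.0293
0.25 12 x 0.513 0.52 y -0.0282
0.26 11 x 0.513 0.521 y -0.0286
0.27 16 x 0.511 0.522 y -0.0293
0.28 13 x 0.512 0.521 y -0.0277
px curl [343. 245.] bail [324. 235.]
```

View pics/t5.png

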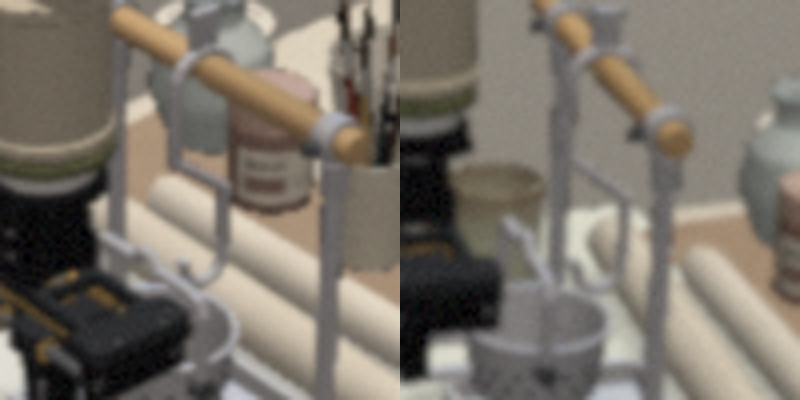

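The view shows the hook upright with its lower curl just behind the pail's bail, and the bail clear of the tip. I will align in y first, then move in along x.

```bash
python3 -m crank '{"steps":[[[0,0.11,0],[0,0,0]],[[0.1,0.1,0],[0,0,0]],[[0.2,0,0],[0,0,0]],[[0.3,0,0],[0,0,0]],[[0.3,0,0],[0,0,0]],[[0.3,0,0],[0,0,0]],[[0,0,0],[0,0,0]],[[0,0,0],[0,0,0]]]}'; python3 -m crank '{"steps":[[[0.2,0,0],[0,0,0]],[[0.3,0,0],[0,0,0]],[[0.3,0,0],[0,0,0]],[[0.23,0,0],[0,0,0]],[[0,0,0],[0,0,0]],[[0,0,0],[0,0,0]]]}'; python3 b.py
```

```text
time: 20.15
ee_pos: [0.4384, -0.0232, 0.1156]
eef_rot: [1.0, -0.026, -0.0, -0.0]
ft_force: [-0.1, 0.9, -2.0]
width: 0.0085
grip_force: 60.0
time: 20.65
ee_pos: [0.464, -0.0232, 0.1156]
eef_rot: [1.0, -0.026, -0.0, -0.0]
ft_force: [1.2, -0.1, -2.4]
width: 0.0084
grip_force: 60.0
tcp [ 0.464  -0.0232  0.1156] [ 1.    -0.026 -0.    -0.   ] [ 1.2 -0.1 -2.4] [ 0.03  0.19 -0.  ]
wrist 15855 yaw -2.82 top-tcp [79.  -7.8 71.5] ylim -0.081 0.0259 xmid 0.5431 ztop 0.1942
side 129 yaw -4.22 top-tcp [90.6 -8.  81.6] ylim -0.086 0.0518 xmid 0.5476 ztop 0.2051
```

```bash
python3 -m crank '{"steps":[[[0,0,-0.2],[0,0,0]],[[0,0,-0.3],[0,0,0]],[[0,0,-0.3],[0,0,0]],[[0,0,-0.2],[0,0,0]],[[0,0,0],[0,0,0]],[[0,0,0],[0,0,0]]]}'; python3 -m crank '{"steps":[[[0,0,-0.15],[0,0,0]],[[0,0,-0.15],[0,0,0]],[[0,0,0],[0,0,0]],[[0,0,0],[0,0,0]]]}';  python3 -m crank '{"steps":[[[0,0,-0.08],[0,0,0]],[[0,0,-0.04],[0,0,0]],[[0,0,0],[0,0,0]],[[0,0,0],[0,0,0]]]}'
```

```text
time: 21.25
ee_pos: [0.4634, -0.0233, 0.0903]
eef_rot: [1.0, -0.026, -0.001, -0.0]
ft_force: [0.9, 0.2, -2.3]
width: 0.0088
grip_force: 60.0
time: 21.58
ee_pos: [0.4637, -0.0233, 0.0831]
eef_rot: [1.0, -0.026, -0.0, 0.0]
ft_force: [-0.3, 0.5, -2.5]
width: 0.0087
grip_force: 60.0
time: 21.92
ee_pos: [0.4638, -0.0233, 0.0803]
eef_rot: [1.0, -0.026, -0.0, 0.0]
ft_force: [0.1, -0.1, -2.6]
width: 0.0085
grip_force: 60.0
```

```bash
for i in 1; do python3 -m crank '{"steps":[[[0,0,-0.08],[0,0,0]],[[0,0,0],[0,0,0]],[[0,0,0],[0,0,0]]]}'; python3 -m crank '{"steps":[[[0,0,-0.06],[0,0,0]],[[0,0,0],[0,0,0]],[[0,0,0],[0,0,0]]]}'; python3 -m crank '{"steps":[[[0,0,-0.03],[0,0,0]],[[0,0,0],[0,0,0]],[[0,0,0],[0,0,0]]]}'; done; python3 b.py
```

```text
time: 22.17
ee_pos: [0.4638, -0.0233, 0.0782]
eef_rot: [1.0, -0.026, -0.0, 0.0]
ft_force: [-1.2, -0.1, -1.5]
width: 0.0084
grip_force: 60.0
time: 22.42
ee_pos: [0.4642, -0.0233, 0.077]
eef_rot: [1.0, -0.026, 0.0, 0.0]
ft_force: [0.3, -0.0, 0.8]
width: 0.0088
grip_force: 60.0
time: 22.67
ee_pos: [0.4643, -0.0233, 0.0764]
eef_rot: [1.0, -0.026, 0.0, 0.0]
ft_force: [-0.1, -0.1, 3.1]
width: 0.0082
grip_force: 60.0
tcp [ 0.4643 -0.0233  0.0764] [ 1.    -0.026  0.     0.   ] [-0.1 -0.1  3.1] [ 0.   -0.21  0.  ]
wrist 26701 yaw -2.67 top-tcp [73.5 -4.  82.6] ylim -0.0809 0.0253 xmid 0.5415 ztop 0.1664
side 132 yaw -2.37 top-tcp [83.  -8.1 82.9] ylim -0.0875 0.0515 xmid 0.5428 ztop 0.1655
```

```bash
python3 -m crank '{"steps":[[[0,0,0.03],[0,0,0]],[[0,0,0],[0,0,0]],[[0,0,0],[0,0,0]],[[0,0,0],[0,0,0]]]}' 0 60;  python3 -m crank '{"steps":[[[0,0,0],[0,0,0]],[[0,0,0],[0,0,0]],[[0,0,0],[0,0,0]],[[0,0,0],[0,0,0]]]}' 0 5;  python3 -m crank '{"steps":[[[0,0,0],[0,0,0]],[[0,0,0],[0,0,0]],[[0,0,0],[0,0,0]],[[0,0,0],[0,0,0]],[[0,0,0],[0,0,0]],[[0,0,0],[0,0,0]]]}' 30; python3 b.py
```

```text
time: 23.1
ee_pos: [0.4637, -0.0234, 0.0767]
eef_rot: [1.0, -0.026, -0.0, 0.0]
ft_force: [-0.4, -1.1, 1.5]
width: 0.0085
grip_force: 60.0
time: 23.43
ee_pos: [0.4637, -0.0234, 0.0767]
eef_rot: [1.0, -0.026, -0.0, 0.0]
ft_force: [-0.3, -0.6, -0.6]
width: 0.0088
grip_force: 5.0
time: 23.93
ee_pos: [0.4638, -0.0234, 0.0768]
eef_rot: [1.0, -0.026, -0.0, 0.0]
ft_force: [0.5, 0.7, -0.0]
width: 0.0293
grip_force: 0.0
tcp [ 0.4638 -0.0234  0.0768] [ 1.    -0.026 -0.     0.   ] [ 0.5  0.7 -0. ] [-0.01 -0.   -0.03]
wrist 25522 yaw -2.62 top-tcp [73.5 -3.  81.3] ylim -0.0797 0.0267 xmid 0.5394 ztop 0.1667
side 134 yaw -3.8 top-tcp [85.6 -2.6 83.4] ylim -0.0863 0.0515 xmid 0.5417 ztop 0.1651
```

Released. Let it settle a moment, then withdraw along -x, slowly.

```bash
python3 -m crank '{"steps":[[[0,0,0],[0,0,0]],[[0,0,0],[0,0,0]],[[0,0,0],[0,0,0]],[[0,0,0],[0,0,0]],[[0,0,0],[0,0,0]],[[0,0,0],[0,0,0]]]}' 40; python3 -m crank '{"steps":[[[-0.2,0,0],[0,0,0]],[[-0.3,0,0],[0,0,0]],[[-0.4,0,0],[0,0,0]],[[-0.4,0,0],[0,0,0]],[[-0.4,0,0.2],[0,0,0]],[[-0.4,0,0.4],[0,0,0]],[[-0.2,0,0.6],[0,0,0]],[[0,0,0.8],[0,0,0]],[[0,0,0.8],[0,0,0]],[[0,0,0.6],[0,0,0]]]}'
python3 -m crank '{"steps":[[[0,0,0.8],[0,0,0]],[[0,0,0.8],[0,0,0]],[[0,0,0.8],[0,0,0]],[[0,0,0.8],[0,0,0]],[[0,0,0.8],[0,0,0]],[[0,0,0.8],[0,0,0]],[[0,0,0],[0,0,0]],[[0,0,0],[0,0,0]],[[0,0,0],[0,0,0]],[[0,0,0],[0,0,0]]]}'
cat > v.py <<'E'
from h import *
o=[]
for n in ('scene','side'):
    c=grab(n); P=cloud(c)
    def st(x0,x1,y0,y1,z0,z1):
        q=P[(P[...,0]>x0)&(P[...,0]<x1)&(P[...,1]>y0)&(P[...,1]<y1)&(P[...,2]>z0)&(P[...,2]<z1)]; return len(q),(q.mean(0).round(4),q.min(0).round(3),q.max(0).round(3)) if len(q) else ''
    print(n,'pail',st(.48,.62,-.1,.045,.03,.115)); print(' top of hook',st(.5,.58,-.06,.01,.314,.36)); print(' cupA',st(.48,.58,-.43,-.32,.03,.1),'cupB',st(.53,.63,.24,.34,.03,.1)); 
    q=P[(P[...,0]>.43)&(P[...,0]<.48)&(abs(P[...,1]+.024)<.03)&(P[...,2]>.03)&(P[...,2]<.12)]; print(' grip z',q[:,2].min().round(4) if len(q) else 0,q[:,2].max().round(4) if len(q) else 0)
    u,v=proj(c,[.54,-.03,.2]).astype(int); o.append(cv2.resize(c['pixels'][v-65:v+65,u-65:u+65],(400,400),interpolation=cv2.INTER_CUBIC))
cv2.imwrite('pics/t6.png',np.hstack(o))
E
python3 v.py
```

```text
time: 24.53
ee_pos: [0.4638, -0.0233, 0.0768]
eef_rot: [1.0, -0.026, -0.0, 0.0]
ft_force: [-0.4, 0.1, -0.6]
width: 0.0397
grip_force: 0.0
time: 25.37
ee_pos: [0.4056, -0.0233, 0.1632]
eef_rot: [1.0, -0.026, 0.001, 0.0]
ft_force: [1.1, -0.3, 0.3]
width: 0.0401
grip_force: 0.0
time: 26.2
ee_pos: [0.4055, -0.0233, 0.2808]
eef_rot: [1.0, -0.026, -0.001, 0.0]
ft_force: [-0.4, -0.5, 0.2]
width: 0.04
grip_force: 0.0
scene pail (1088, (array([ 0.5474, -0.0271,  0.0709]), array([ 0.481, -0.091,  0.034]), array([0.604, 0.031, 0.115])))
 top of hook (85, (array([ 0.5374, -0.0298,  0.3289]), array([ 0.528, -0.036,  0.314]), array([0.551, 0.007, 0.343])))
 cupA (1234, (array([ 0.5257, -0.3751,  0.0634]), array([ 0.486, -0.414,  0.03 ]), array([ 0.569, -0.333,  0.093]))) cupB (635, (array([0.5733, 0.2848, 0.0657]), array([0.536, 0.247, 0.03 ]), array([0.619, 0.338, 0.095])))
 grip z 0.0484 0.0907
side pail (883, (array([ 0.5393, -0.0304,  0.07  ]), array([ 0.48 , -0.089,  0.033]), array([0.601, 0.03 , 0.113])))
 top of hook (80, (array([ 0.5391, -0.0302,  0.3271]), array([ 0.529, -0.038,  0.314]), array([ 0.553, -0.022,  0.339])))
 cupA (1280, (array([ 0.525 , -0.3772,  0.0637]), array([ 0.488, -0.414,  0.03 ]), array([ 0.566, -0.332,  0.091]))) cupB (530, (array([0.5742, 0.2795, 0.0642]), array([0.538, 0.245, 0.03 ]), array([0.616, 0.338, 0.09 ])))
 grip z 0.0476 0.0867
```

View pics/t6.png

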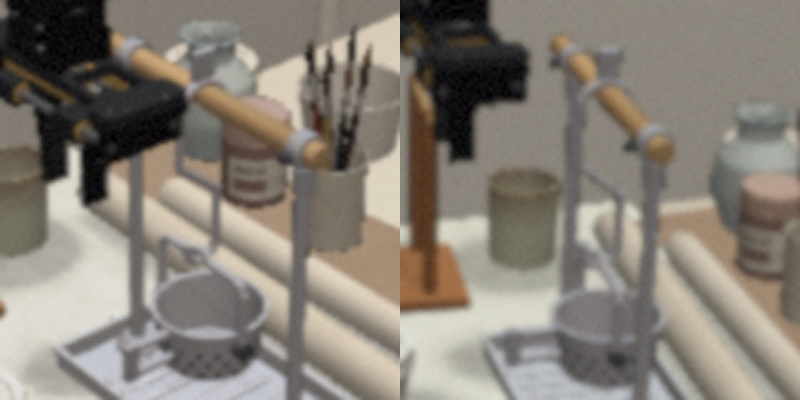

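The pail hangs level in the hook over the tray and the cups have not moved. I will let it settle and check for motion.

```bash
Z='{"steps":[[[0,0,0],[0,0,0]],[[0,0,0],[0,0,0]],[[0,0,0],[0,0,0]],[[0,0,0],[0,0,0]],[[0,0,0],[0,0,0]],[[0,0,0],[0,0,0]],[[0,0,0],[0,0,0]],[[0,0,0],[0,0,0]],[[0,0,0],[0,0,0]],[[0,0,0],[0,0,0]]]}'
python3 -m crank '{"steps":[[[0,0,0],[0,0,0]],[[0,0,0],[0,0,0]],[[0,0,0],[0,0,0]],[[0,0,0],[0,0,0]],[[0,0,0],[0,0,0]],[[0,0,0],[0,0,0]],[[0,0,0],[0,0,0]],[[0,0,0],[0,0,0]],[[0,0,0],[0,0,0]],[[0,0,0],[0,0,0]]]}' >/dev/null
python3 -m crank '{"steps":[[[0,0,0],[0,0,0]],[[0,0,0],[0,0,0]],[[0,0,0],[0,0,0]],[[0,0,0],[0,0,0]],[[0,0,0],[0,0,0]],[[0,0,0],[0,0,0]],[[0,0,0],[0,0,0]],[[0,0,0],[0,0,0]],[[0,0,0],[0,0,0]],[[0,0,0],[0,0,0]]]}' >/dev/null
python3 -m crank '{"steps":[[[0,0,0],[0,0,0]],[[0,0,0],[0,0,0]],[[0,0,0],[0,0,0]],[[0,0,0],[0,0,0]],[[0,0,0],[0,0,0]],[[0,0,0],[0,0,0]],[[0,0,0],[0,0,0]],[[0,0,0],[0,0,0]],[[0,0,0],[0,0,0]],[[0,0,0],[0,0,0]]]}' >/dev/null
python3 - <<'E'
from h import *
F=[grab('side') for _ in range(10)]
u,v=proj(F[0],[.54,-.03,.1]).astype(int)
G=[cv2.cvtColor(f['pixels'][v-40:v+40,u-45:u+45],cv2.COLOR_BGR2GRAY).astype(np.float32) for f in F]
print([np.round(cv2.phaseCorrelate(G[0],g)[0],2) for g in G])
for f in F[::3]:
    P=cloud(f); q=P[(P[...,0]>.48)&(P[...,0]<.62)&(P[...,1]>-.1)&(P[...,1]<.045)&(P[...,2]>.03)&(P[...,2]<.115)]; print(q.mean(0).round(4))
    r=q[(q[:,2]>.082)&(q[:,2]<.1)]; A=np.c_[r[:,:2],np.ones(len(r))]; print('rim top by x',[r[(r[:,0]>a)&(r[:,0]<a+.03)][:,2].max().round(4) for a in (.49,.53,.57)])
print(monitor.read_state()['time'])
E
```

```text
[array([0., 0.]), array([-0.01, -0.02]), array([ 0.01, -0.05]), array([-0.03, -0.02]), array([-0.02, -0.06]), array([-0.02, -0.03]), array([-0.  ,  0.01]), array([-0.03, -0.04]), array([0.05, 0.04]), array([-0.  , -0.04])]
[ 0.5394 -0.0302  0.0699]
rim top by x [np.float64(0.0922), np.float64(0.0999), np.float64(0.0921)]
[ 0.5392 -0.0304  0.0699]
rim top by x [np.float64(0.0915), np.float64(0.0975), np.float64(0.0925)]
[ 0.5394 -0.0301  0.0699]
rim top by x [np.float64(0.0923), np.float64(0.0989), np.float64(0.0931)]
[ 0.5394 -0.0302  0.07  ]
rim top by x [np.float64(0.0913), np.float64(0.0997), np.float64(0.0929)]
29.3
```

Still and level (front and rear rim heights agree).

```bash
python3 -c "from bench import ticket; print(ticket.close_job())"
```

```text
the job is handed in; nothing more can be done
None
```

The S-hook sits in the rail's groove and the pail hangs from it by its bail, level, still and free over the drip tray; the cups have not moved, and I handed the job in at about 29 s of the 72 s allowed.

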